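Ready the tag magazine for refilling and hold its follower back

ROBOT

A 6-joint arm with a two-finger parallel gripper is mounted at the origin on the work surface; the furniture and walls round the work are solid. World frame = base frame: x ahead of the robot, y to its left, z up, the work surface at z = 0. Lengths are in mm, angles in rad, forces in N, time in s.
With the tool pointing down it reaches from about 300 to 775 mm from the base axis. Payload 14.6 kg.
Tool frame: the origin (TCP) lies on the centre line of the jaws, within the pads' length; the fingertips stand 11 mm ahead of it and the grasp point (between the pads) lies 8 mm behind it; x points along the fingers, y is the direction in which the jaws open and shut, and the axes are right-handed (so a half turn about x gives the same grasp; the last joint's range is limited). The gripper opens to 94 mm and grips with 3 to 60 N. Pads are 16 mm wide; open, the fingers measure 119 mm over their backs; the gripper's body (75 mm by 177 mm) begins 78 mm behind the grasp point.
Start: joints at [1.253, 0.3, 1.521, -0, 1.321, -0.067], TCP at [136.496, 532.783, 216.446] pointing down, gripper open.
Joint ranges: [-3.03, 3.03], [-0.79, 2.21], [0.23, 2.52], [-1.04, 4.18], [0, 3.07], [-2.55, 2.55]. Speed limits (rad/s): [2.22, 2.22, 2.57, 3.14, 3.14, 3.14].

INTERFACE

Orientations are given as [roll, pitch, yaw] about the fixed x, y, z axes, in that order (R = Rz(yaw) Ry(pitch) Rx(roll)).
In Python, from cell import manip gives the robot as it stands.
- The arm moves only by the shell command python3 -m handwheel 'ROWS' [OPENING] [FORCE]. ROWS is JSON, a list of rows, each a list of 2 entries, a list of its own where there are three numbers: the shift along the tool's x, y, z in mm, then the turn about the tool's x in rad. In form: [[[x, y, z], spin], ...]. A call has exactly 10 rows; each row shifts and turns the commanded pose from where the row before left it, along the tool's axes as they then stand; what a row does not reach is not made up. A row lasts 1/8 s, in which the tool goes at most 62.5 mm and 10.7 degrees, less where a joint would pass 70% of its speed; a pose out of reach is approached as far as the arm can. A call with a gripper value outside its range is refused whole. OPENING is the closure in counts, from 0 (fully open) to 255 (shut), set as the call begins (- or left out, the last holds). The fingers move at their own pace and stop on an object; FORCE is the grip in N (left out, the last holds). Time passes only in rows, so rows that do not move let the fingers close, or fill a call up. It gives the time, the measured TCP pose, the force and the opening at its end, in the units of the state.
- manip.read_state(): the state, without advancing time (a new reading comes with each control period).
- manip.camera(name): name is "scene" or "top" or "wrist"; returns a dict with "pixels" (384x512x3 uint8, red, green, blue), "z_map" (384x512 float32, mm along the optical axis (not along the pixel's ray), 0 where there is no reading), "mtx" (3x3 intrinsics, pixels), "k1" (the pictures are not rectified: a ray, as slopes to the right and down, at radius r is drawn at 1 + k1 r^2 times it, then the intrinsics apply), "xyz" and "orientation" of the camera in the world. Camera axes: x right, y up, looking along -z (the intrinsics and any distortion apply to the point x, -y, -z); pixel columns grow to the right and rows downward; lengths in mm; the calibration is good to about 2 mm. A picture is of the moment at which its call begins.
- manip.sign_off(): hands the job in, once; it reports no verdict.
Trained networks look in the newest picture that a camera, given by its name, has taken for a name from the list of things; names that differ only in an ending like _2 or _b are one class to them, and where a whole thing is asked for, a point or a joint stands for the part that bears it (a point fixed in the world has none). Each returns a list of dicts, best first, with "confidence" (0 to 1); they miss things now and then, are a little off and sometimes report something else, mostly with a low value. They report only what shows in the picture. A call takes as long as a camera call.
- manip.cut_out(target, camera): "region" (384x512 bool, what is visible of it) and "centre" ([column, row] in pixels, amid what is visible of it).
The state is a dict: "clock": time; "joints": joint angles; "qd": joint speeds; "effort": joint torques, N m; "eef_pos": TCP position; "eef_rot": TCP orientation; "wrist_force": force on the tool from outside, world axes, zero at the start; "moment": the same for the moment, N m; "finger_gap": finger opening in mm.
Only numpy, scipy, OpenCV 4.12 (cv2) and the standard library are available. Lean on these libraries where they do the work, as an engineer would, in place of code of your own. Each camera call takes 0.05 s, during which the arm holds its last target. There are 200 camera calls.

TASK

The tag magazine beside the laser is empty and about to be refilled. Push its swung-open end gate shut until it snaps home on its catch, so that the blanks cannot slide out; then press the sprung follower back by its upright tab, past the click of its ratchet and right back to its stop, and finish while still holding it there, because the ratchet alone lets it creep forward and leaves too little room for a full stack. Leave the tags and the loose parts standing about where they are.

Things in the scene. Friction and masses are not known exactly. Their poses are not given: they have to be found in the camera images.
- magazine: Tag magazine, fixed: open aluminium channel on a base plate 204 x 108 mm. Origin: centre of its underside. x runs along the channel from the gate (x = -101 mm, away from the robot) to the rear plate (+84 mm, near the robot), z up. All but the tab is lower than 70 mm. The gate's roller catch stands outside at x -87, y +64 mm, 43 mm high. A rod leaves the rear plate as the follower goes back.
- gate_face (a point): Point on the outer face of the gate leaf, 36 mm above the bench, 78 mm from the hinge axis, 24 mm short of the free edge. Its x axis is the leaf's normal, the way the leaf is pushed shut; y runs along the leaf from hinge to free edge. Leaf: aluminium plate, 102 mm from hinge axis to free edge, 5 mm thick (hinge axis in its middle plane), from 15 to 58 mm above the bench.
- gate_hinge (a point): Point on the gate's upright hinge axis (magazine frame: x = -101, y = -46 mm), 36 mm above the bench.
- gate (a joint): Gate angle in rad: 0 shut and seated; grows as it swings outward (about +z of the magazine); starts at 0.35 to 0.7. Moves almost freely and stays where it is left down to about 0.13, where the sprung roller begins to resist; 5 to 9 N at the face point carry it over the hump at about 0.05, behind which it goes home to 0 and stays.
- tab_face (a point): Middle of the gate-side face of the follower's upright thumb tab, 80 mm above the bench. Its x axis is the way to push (x of the magazine). Tab: aluminium, 38 mm wide, 12 mm thick along the push, rounded, standing clear from 53 to 97 mm above the bench; the pawl's bracket beside it, 29 mm and more to its -y side, reaches up to 69 mm.
- follower (a joint): Travel of the sprung follower in m: 0 at the gate end, 0.065 at its rear stop. The spring pushes it toward the gate with about 6 N at 0, 9 N at the stop; the pawl adds 2 to 3 N on the ratchet tooth (from 0.028) and drops behind it with a click at about 0.047. Let go behind the tooth, it creeps forward to 0.047 and hangs on it; let go before, it runs back to 0.
- tag_stack: Loose stack of flat aluminium tags, 45 x 70 x 12 mm, lying on the bench beside the magazine (+y side). Origin: centre of the underside.
- loupe: Loose black eye loupe, 37 mm across, 32 mm high, standing on the bench. Origin: centre of the underside.
- bushing: Loose plain steel bushing, 29 mm across, 34 mm high, standing on the bench. Origin: centre of the underside.
- turned_blank: Loose stepped brass part, 28 mm across, 40 mm high, standing on the bench. Origin: centre of the underside.
- laser_corner (a point): Fixed. Top corner, nearest the magazine, of the laser's base. Keep clear of (world, m) the base: x 0.42 to 0.70, y 0.10 to 0.37, z to 0.135; its wheel: x 0.56 to 0.66, y from 0.12, z to 0.24; its column: y 0.18 to 0.30; its arm: y from 0.30, x 0.47 to 0.65, z from 0.45; the monitor: x 0.21 to 0.30, y -0.65 to -0.02, z 0.16 to 0.52.

How it is judged:
By the outcome, as a careful person would: the job done as asked, in the order asked, and still so for the second after the job is handed in, while the arm keeps its last pose, push and grip.
It also fails if it takes over 45 s, if anything falls off the work surface, if the arm or the gripper's body presses on something with over 40 N, if the wrist force passes 120 N, or if a joint passes its speed limit or range.

## Working session

There is one attempt and no reset: what is moved stays moved. The work goes in short steps, Python scripts to look and compute and a shell command to move; the robot and the scene stay as the last step left them, time stands still between calls to the robot, and variables do not carry over. Pictures are saved under pics/ and viewed, about 8 in all and at most 12, crops included, and the job is handed in when it is done.

```bash
ls; mkdir -p pics; cat > h.py <<'E'
import numpy as np, cv2
from scipy.spatial.transform import Rotation as R
from cell import manip
def cloud(c):
    z=c["z_map"];K=np.array(c["mtx"]);h,w=z.shape
    uv=np.stack(np.meshgrid(np.arange(w),np.arange(h)),-1).reshape(-1,1,2).astype(np.float64)
    s=cv2.undistortPoints(uv,K,np.array([c["k1"],0,0,0.])).reshape(h,w,2)
    p=np.stack([s[...,0]*z,-s[...,1]*z,-z],-1)
    P=p@R.from_euler('xyz',c["orientation"]).as_matrix().T+np.array(c["xyz"])
    P[z<=0]=np.nan
    return P
def save(n,c): cv2.imwrite(f"pics/{n}.png",c["pixels"][...,::-1])
E
python3 - <<'E'
from h import *
print(manip.read_state())
for cam in("scene","top"):
    c=manip.camera(cam);save(cam+"0",c);P=cloud(c);np.save(cam+"0.npy",P)
    print(cam,c["xyz"],c["orientation"],c["mtx"][0][0])
    for t in("magazine","gate","gate_face","tab_face","follower","tag_stack","loupe","bushing","turned_blank"):
        for d in manip.cut_out(t,cam)[:2]:
            r=d["region"]&np.isfinite(P[...,0]);q=P[r]
            if len(q): print(t,round(d["confidence"],2),np.round(d["centre"]),len(q),np.percentile(q,[3,50,97],axis=0).round().tolist())
a=cv2.imread("pics/scene0.png");b=cv2.imread("pics/top0.png")
E
```

```text
pics
{'clock': 0.0, 'joints': array([ 1.25340605e+00,  3.00464524e-01,  1.52157478e+00, -5.23390435e-06,
        1.32069656e+00, -6.66160064e-02]), 'qd': array([ 1.01207343e-03,  1.00541299e-03, -1.76149620e-03,  9.51312862e-07,
        3.76597150e-03,  1.04437839e-03]), 'effort': array([ 1.05215739e-03, -5.31799614e+01, -3.52737987e+01,  7.08626490e-02,
        2.43437866e-02, -8.79863615e-05]), 'eef_pos': array([136.42013004, 532.55786204, 215.89259357]), 'eef_rot': array([-1.63297788,  1.5696531 , -1.88375086]), 'wrist_force': array([0.84939102, 0.10264425, 0.78509081]), 'moment': array([ 0.01161084,  0.00571833, -0.02762329]), 'finger_gap': 93.93870528848244}
scene [ 325.15920687 -889.28822548  792.37346425] [ 0.91909404 -0.0077482  -0.22833973] 438.87439328494276
magazine 0.72 [256. 218.] 3258 [[435.0, -87.0, 4.0], [548.0, -29.0, 30.0], [661.0, 35.0, 69.0]]
gate 0.86 [292. 209.] 343 [[635.0, -63.0, 17.0], [653.0, -22.0, 38.0], [669.0, 29.0, 58.0]]
gate_face 0.53 [291. 211.] 388 [[634.0, -63.0, -3.0], [654.0, -18.0, 36.0], [674.0, 36.0, 58.0]]
gate_face 0.24 [328. 294.] 216 [[640
[... 1414 characters left out ...]
94.0, 38.0, 97.0]]
follower 0.54 [250. 173.] 342 [[425.0, -43.0, 10.0], [578.0, -10.0, 52.0], [608.0, 38.0, 97.0]]
tag_stack 0.68 [286. 193.] 308 [[498.0, -175.0, 6.0], [523.0, -141.0, 11.0], [547.0, -106.0, 16.0]]
loupe 0.62 [315. 156.] 108 [[622.0, -258.0, -3.0], [634.0, -241.0, 22.0], [651.0, -226.0, 34.0]]
loupe 0.49 [329. 149.] 51 [[640.0, -300.0, 1.0], [653.0, -288.0, 29.0], [663.0, -277.0, 37.0]]
bushing 0.43 [333. 151.] 52 [[640.0, -300.0, 1.0], [654.0, -289.0, 29.0], [663.0, -278.0, 38.0]]
bushing 0.31 [317. 153.] 85 [[625.0, -252.0, 2.0], [634.0, -239.0, 27.0], [650.0, -228.0, 34.0]]
turned_blank 0.36 [250. 151.] 125 [[638.0, -56.0, 14.0], [655.0, -20.0, 47.0], [669.0, 21.0, 59.0]]
```

```bash
python3 - <<'E'
import cv2,numpy as np
a=cv2.imread("pics/scene0.png")[130:330,150:370];b=cv2.imread("pics/top0.png")[110:260,180:380]
a=cv2.resize(a,(440,400),interpolation=2);b=cv2.resize(b,(533,400),interpolation=2)
cv2.imwrite("pics/a1.png",cv2.resize(np.hstack([a,b]),None,fx=.82,fy=.82))
P=np.load("top0.npy")
Q=np.load("scene0.npy")
A=np.vstack([P.reshape(-1,3),Q.reshape(-1,3)]);A=A[np.isfinite(A[:,0])]
m=(A[:,0]>380)&(A[:,0]<760)&(abs(A[:,1])<130)
g=A[m&(A[:,2]>30)&(A[:,2]<62)&(A[:,0]>628)]
print(len(g));print(np.polyfit(g[:,1],g[:,0],1)); 
for y in range(-110,110,10):
    s=g[(g[:,1]>=y)&(g[:,1]<y+10)]
    if len(s):print(y,len(s),np.percentile(s[:,0],[5,50,95]).round())
t=A[m&(A[:,2]>75)&(A[:,0]>450)];print("tab",len(t),t.min(0),np.median(t,0),t.max(0))
E
```

```text
648
[3.33195769e-02 6.52901290e+02]
-90 15 [629. 631. 634.]
-80 10 [629. 631. 633.]
-70 18 [647. 653. 670.]
-60 54 [629. 666. 672.]
-50 40 [661. 664. 667.]
-40 45 [657. 660. 665.]
-30 42 [654. 656. 661.]
-20 38 [649. 651. 656.]
-10 33 [646. 648. 652.]
0 36 [641. 644. 648.]
10 31 [637. 640. 644.]
20 44 [630. 636. 640.]
30 24 [630. 633. 637.]
90 44 [635. 667. 688.]
100 174 [631. 660. 690.]
tab 3017 [450.16743421 -35.20246887  75.05369929] [576.00325629 103.57414699 130.24261983] [699.51895498 129.99578912 197.7990413 ]
```

View pics/a1.png

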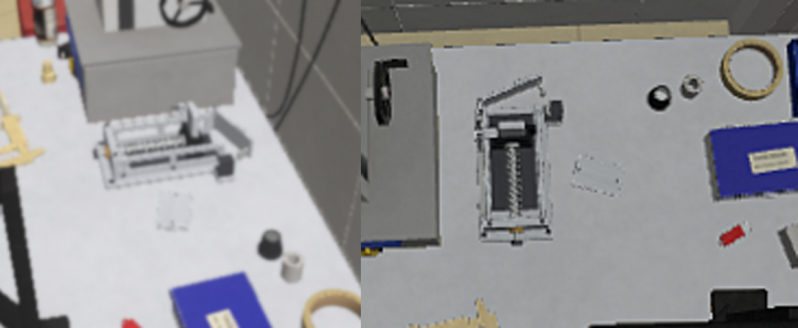

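```bash
python3 - <<'E'
from h import *
s=manip.read_state();print(R.from_euler('xyz',s["eef_rot"]).as_matrix().round(3))
A=np.vstack([np.load(f+"0.npy").reshape(-1,3) for f in("top","scene")]);A=A[np.isfinite(A[:,0])]
az=s["joints"][0];r=A[:,0]*np.cos(az)+A[:,1]*np.sin(az);l=-A[:,0]*np.sin(az)+A[:,1]*np.cos(az)
print("arm profile")
for r0 in range(-150,700,50):
    k=(r>=r0)&(r<r0+50)&(abs(l)<140)&(A[:,2]>140)
    if k.sum()>5:print(r0,k.sum(),"l",np.percentile(l[k],[2,98]).round(),"z",np.percentile(A[k,2],[2,98]).round())
mon=A[(A[:,0]>180)&(A[:,0]<340)&(A[:,1]<0)&(A[:,2]>100)];print("mon",len(mon),np.percentile(mon,[1,50,99],axis=0).round() if len(mon) else 0)
w=A[(A[:,0]>690)&(abs(A[:,1])<150)];
for x0 in range(690,1000,20):
    k=w[(w[:,0]>=x0)&(w[:,0]<x0+20)]
    if len(k):print(x0,len(k),np.percentile(k[:,2],[2,50,98]).round())
# magazine rails
m=(A[:,0]>440)&(A[:,0]<625)&(abs(A[:,1]+15)<75)
for z0 in range(0,75,10):
    k=A[m&(A[:,2]>=z0)&(A[:,2]<z0+10)];print(z0,len(k),np.histogram(k[:,1],bins=range(-90,61,10))[0])
tb=A[(A[:,2]>78)&(abs(A[:,1])<60)&(A[:,0]>500)&(A[:,0]<650)];print("tab",len(tb),np.percentile(tb,[0,5,50,95,100],axis=0).round(1))
E
```

```text
[[-0.     0.248  0.969]
 [ 0.     0.969 -0.248]
 [-1.     0.    -0.   ]]
arm profile
-100 2925 l [-112.   10.] z [143. 302.]
-50 2948 l [-116.  -12.] z [147. 307.]
0 2334 l [-117.   14.] z [178. 307.]
50 733 l [-113.   21.] z [143. 583.]
100 145 l [-46. -38.] z [563. 583.]
150 143 l [-48.  32.] z [540. 617.]
200 620 l [-34.  32.] z [524. 616.]
250 999 l [-33.  35.] z [507. 615.]
300 1152 l [-33.  28.] z [491. 605.]
350 1222 l [-28.  36.] z [475. 592.]
400 1498 l [-23.  61.] z [451. 574.]
450 1902 l [-20.  76.] z [220. 560.]
500 1651 l [-24.  68.] z [318. 523.]
550 403 l [-24.  48.] z [209. 469.]
600 243 l [ 6. 45.] z [219. 346.]
mon 27399 [[ 227. -648.  162.]
 [ 260. -465.  466.]
 [ 303.  -49.  523.]]
690 948 [ -7.  -2. 135.]
710 901 [-7. -3.  2.]
730 548 [-7. -2.  2.]
0 899 [ 50  39 239 107  68  64  54  27  39  65  46  50  13  22  16]
10 1200 [ 29  10 125 236  84 125 136  27  70 108  87 150  12   1   0]
20 349 [ 14   1   4 113  59  13  14  12  15   2   6  83  13   0   0]
30 482 [ 17   5   6  51  15  18  49 177  56   8  20  43  17   0   0]
40 810 [ 32  29   5 219  41  28   9  49  31  10   6 176 161  14   0]
50 583 [  0   0   5 101  37  61  63  37  41  41  38 114  44   1   0]
60 102 [ 0  0  0  2  1  3 14  6  4  5  6  8 40 13  0]
70 36 [ 0  0  0  0  0  4 15  4  6  4  0  0  3  0  0]
tab 139 [[577.1 -35.2  78.7]
 [577.5 -30.1  79.8]
 [581.3 -16.5  94.2]
 [588.3   2.9  98.3]
 [589.6   6.8 100.5]]
```

View pics/scene0.png

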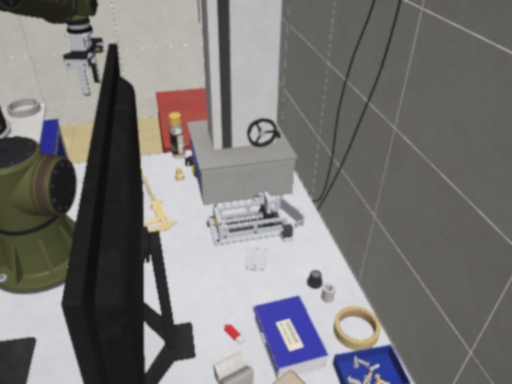

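```bash
python3 -m handwheel '[[[0,-30,28],0],[[0,-42,39],0],[[0,-42,39],0],[[0,-42,39],0],[[0,-42,39],0],[[0,-38,36],-0.05],[[0,-40,33],-0.05],[[0,-40,33],-0.05],[[0,-40,33],-0.05],[[0,-30,25],-0.05]]' 255 20
python3 - <<'E'
from h import *
s=manip.read_state();print(s["joints"].round(3))
A=[]
for cam in("scene","top"):
    c=manip.camera(cam);save(cam+"1",c);P=cloud(c);A.append(P.reshape(-1,3))
A=np.vstack(A);A=A[np.isfinite(A[:,0])];np.save("A1.npy",A)
az=s["joints"][0];r=A[:,0]*np.cos(az)+A[:,1]*np.sin(az);l=-A[:,0]*np.sin(az)+A[:,1]*np.cos(az)
for r0 in range(-150,600,50):
    k=(r>=r0)&(r<r0+50)&(abs(l)<140)&(A[:,2]>140)&~((A[:,0]>200)&(A[:,0]<310)&(A[:,1]<-15)&(A[:,2]<530))
    if k.sum()>5:print(r0,k.sum(),"l",np.percentile(l[k],[2,98]).round(),"z",np.percentile(A[k,2],[2,98]).round())
mon=A[(A[:,0]>200)&(A[:,0]<310)&(A[:,1]<0)&(A[:,1]>-120)&(A[:,2]>100)&(A[:,2]<530)];print(np.percentile(mon,[1,50,95,99],axis=0).round())
a=cv2.imread("pics/scene1.png");b=cv2.imread("pics/top1.png");cv2.imwrite("pics/b1.png",cv2.resize(np.hstack([a,b]),(800,300),interpolation=3))
E
```

```text
clock: 2.25
eef_pos: [395.1, 83.1, 216.7]
eef_rot: [0.049, 1.57, 0.049]
wrist_force: [-0.3, 1.0, 0.0]
finger_gap: 1.0
[ 0.117 -0.034  1.899 -0.     1.276 -1.454]
-50 1125 l [-118.  120.] z [162. 335.]
0 5253 l [-117.  121.] z [173. 477.]
50 3412 l [-112.  133.] z [145. 600.]
100 3750 l [-34.  98.] z [539. 646.]
150 4141 l [-33. 100.] z [517. 627.]
200 3684 l [-29.  90.] z [495. 606.]
250 3189 l [-23.  84.] z [473. 584.]
300 2625 l [-21.  86.] z [464. 566.]
350 4236 l [-49.  89.] z [303. 528.]
400 2588 l [-52.  87.] z [251. 516.]
450 2956 l [122. 139.] z [ 203. 1009.]
500 8982 l [121. 130.] z [ 169. 1005.]
550 6870 l [ 95. 124.] z [162. 932.]
[[ 205. -119.  199.]
 [ 267.  -84.  481.]
 [ 289.  -26.  524.]
 [ 293.   -1.  527.]]
```

View pics/b1.png

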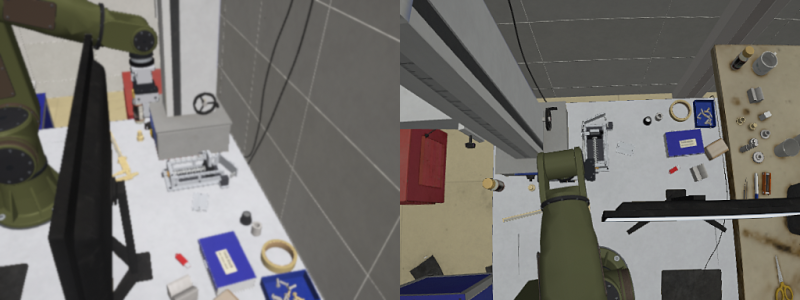

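```bash
python3 - <<'E'
import numpy as np,cv2
A=np.load("A1.npy");az=.117;r=A[:,0]*np.cos(az)+A[:,1]*np.sin(az);l=-A[:,0]*np.sin(az)+A[:,1]*np.cos(az)
for z0 in range(150,660,40):
    k=(r>-150)&(r<190)&(abs(l)<160)&(A[:,2]>z0)&(A[:,2]<z0+40)
    if k.sum()>5:print(z0,k.sum(),"l",np.percentile(l[k],[1,50,99]).round(),"r",np.percentile(r[k],[1,50,99]).round())
b=cv2.imread("pics/top1.png")[150:384,130:330];a=cv2.imread("pics/scene1.png")[0:300,0:200]
cv2.imwrite("pics/b2.png",np.hstack([cv2.resize(a,(400,600)),cv2.resize(b,(400,600))]))
E
```

```text
150 633 l [-117. -113.    3.] r [-37.  19.  72.]
190 1050 l [-118. -114.  138.] r [-28.  36.  72.]
230 1764 l [-118.  -92.  146.] r [-15.  53.  72.]
270 3586 l [-114.  -43.  131.] r [-16.  26.  70.]
310 630 l [113. 118. 153.] r [-11.  31.  68.]
350 591 l [114. 119. 158.] r [ 0. 37. 68.]
390 512 l [113. 119. 159.] r [12. 43. 67.]
430 389 l [114. 119. 158.] r [23. 47. 65.]
470 301 l [ -1. 120. 157.] r [ 34.  53. 187.]
510 625 l [-34. -24. 122.] r [ 48. 159. 189.]
550 1554 l [-35. -31. -13.] r [ 76. 135. 189.]
590 3605 l [-34.  14. 102.] r [ 89. 159. 189.]
630 1749 l [-25.  29.  89.] r [101. 124. 149.]
```

View pics/b2.png

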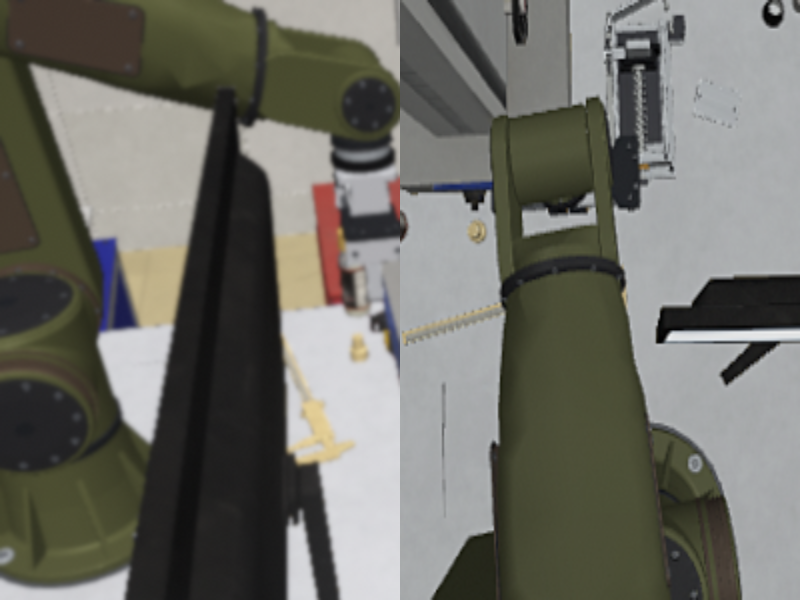

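```bash
python3 -m handwheel '[[[0,-5,20],0],[[0,-5,25],0],[[0,-5,25],0],[[0,-8,25],0],[[0,-5,20],0],[[0,-5,20],0],[[0,0,0],0],[[0,0,0],0],[[0,0,0],0],[[0,0,0],0]]'
python3 - <<'E'
from h import *
from scipy.optimize import least_squares
s=manip.read_state();print(s["joints"].round(4),s["eef_pos"])
D=[([1.25340,.300464,1.521575],[136.42,532.56,215.9]),]
import json
D=[((1.25340605,3.00464524e-01,1.52157478),(136.42,532.558,215.893)),((.117,-.034,1.899),(395.1,83.1,216.7)),(tuple(s["joints"][:3]),tuple(s["eef_pos"]))]
def f(p):
    L2,L3,a,h=p;e=[]
    for q,x in D:
        r=x[0]*np.cos(q[0])+x[1]*np.sin(q[0])
        e+=[a+L2*np.sin(q[1])+L3*np.sin(q[1]+q[2])-r,h+L2*np.cos(q[1])+L3*np.cos(q[1]+q[2])-x[2]]
    return e
o=least_squares(f,[400,450,0,0]);print(o.x,o.fun)
for cam in("wrist","top"):
    c=manip.camera(cam);save(cam+"2",c);P=cloud(c);np.save(cam+"2.npy",P)
    if cam=="wrist":print(c["xyz"],c["orientation"])
    for t in("magazine","gate","gate_face","tab_face","follower"):
        for d in manip.cut_out(t,cam)[:1]:
            r=d["region"]&np.isfinite(P[...,0]);q=P[r]
            if len(q): print(cam,t,round(d["confidence"],2),np.round(d["centre"]),len(q),np.percentile(q,[3,50,97],axis=0).round().tolist())
a=cv2.imread("pics/wrist2.png");b=cv2.imread("pics/top2.png");cv2.imwrite("pics/c1.png",cv2.resize(np.hstack([a,b]),(800,300),interpolation=3))
E
```

```text
clock: 3.6
eef_pos: [529.0, 52.0, 216.7]
eef_rot: [0.133, 1.57, 0.133]
wrist_force: [-0.2, -0.3, -0.5]
finger_gap: 0.2
[ 0.0291  0.2584  1.5735  0.      1.3094 -1.5411] [528.9572207   52.03454433 216.67269196]
[428.61207588 438.30727439  -2.79490694 -84.56753789] [ 0.07159753 -0.01740495  0.01042042 -0.0025686  -0.08201784  0.01997356]
[458.16094636  52.74080441 385.02743445] [-2.49017749e-01 -6.71566130e-04  1.57096265e+00]
wrist magazine 0.58 [200. 165.] 17105 [[435.0, -71.0, 9.0], [521.0, -9.0, 28.0], [624.0, 41.0, 90.0]]
wrist gate 0.26 [  3. 264.] 128 [[641.0, -285.0, 1.0], [650.0, -277.0, 8.0], [663.0, -275.0, 15.0]]
wrist tab_face 0.58 [199. 222.] 3451 [[426.0, -38.0, 22.0], [575.0, -8.0, 52.0], [590.0, 25.0, 97.0]]
wrist follower 0.36 [ 26. 259.] 840 [[625.0, -250.0, 2.0], [637.0, -233.0, 22.0], [653.0, -223.0, 32.0]]
top magazine 0.83 [257. 189.] 989 [[434.0, -83.0, 0.0], [527.0, -47.0, 13.0], [664.0, -12.0, 59.0]]
top gate 0.41 [258. 146.] 34 [[657.0, -56.0, 33.0], [663.0, -43.0, 53.0], [667.0, -26.0, 61.0]]
```

View pics/c1.png

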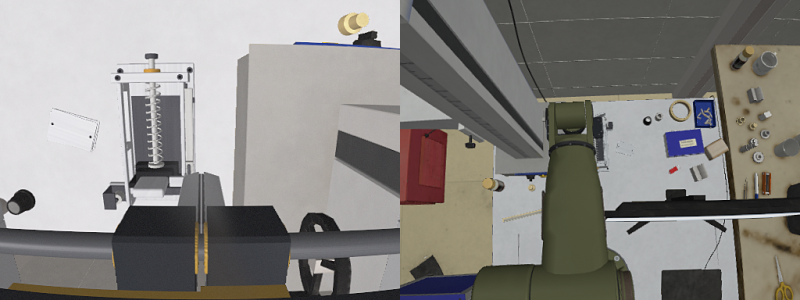

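```bash
python3 - <<'E'
from h import *
# monitor from initial clouds (arm away)
for f in("scene0","top0"):
    P=np.load(f+".npy");k=np.isfinite(P[...,0])&(P[...,0]>195)&(P[...,0]<320)&(P[...,1]<20)&(P[...,1]>-130)&(P[...,2]>120)&(P[...,2]<560)
    q=P[k];print(f,k.sum())
    for y0 in range(-130,20,10):
        b=q[(q[:,1]>=y0)&(q[:,1]<y0+10)]
        if len(b)>3:print(y0,len(b),"x",np.percentile(b[:,0],[2,98]).round(),"z",np.percentile(b[:,2],[2,98]).round())
# forearm right side now (pose q1=.029), wrt plane
P=np.load("top2.npy").reshape(-1,3);P=P[np.isfinite(P[:,0])]
az=.0291;r=P[:,0]*np.cos(az)+P[:,1]*np.sin(az);l=-P[:,0]*np.sin(az)+P[:,1]*np.cos(az)
print("forearm; elbow at r=%.0f"%(428.6*np.sin(.2584)))
for r0 in range(0,560,30):
    k=(r>=r0)&(r<r0+30)&(abs(l-33)<90)&(P[:,2]>380)
    if k.sum()>5:print(r0,k.sum(),"l",np.percentile(l[k],[1,99]).round(),"z",np.percentile(P[k,2],[1,99]).round())
# magazine
m=np.vstack([np.load(f).reshape(-1,3) for f in("wrist2.npy","top0.npy","scene0.npy")]);m=m[np.isfinite(m[:,0])]
k=m[(m[:,2]>38)&(m[:,2]<72)&(m[:,0]>445)&(m[:,0]<625)]
for x0 in range(440,630,15):
    b=k[(k[:,0]>=x0)&(k[:,0]<x0+15)];L=b[(b[:,1]>20)&(b[:,1]<60)];Rr=b[(b[:,1]<-40)&(b[:,1]>-75)]
    print(x0,len(L),len(Rr),np.percentile(L[:,1],[5,50,95]).round(1) if len(L) else 0,np.percentile(Rr[:,1],[5,50,95]).round(1) if len(Rr) else 0)
E
```

```text
scene0 638
-130 96 x [257. 290.] z [243. 522.]
-120 92 x [256. 291.] z [216. 522.]
-110 99 x [258. 291.] z [217. 522.]
-100 97 x [256. 291.] z [243. 523.]
-90 80 x [256. 291.] z [232. 522.]
-80 49 x [257. 288.] z [457. 523.]
-70 28 x [257. 273.] z [469. 523.]
-60 28 x [257. 271.] z [476. 523.]
-50 29 x [257. 272.] z [473. 523.]
-40 26 x [259. 272.] z [465. 523.]
-30 14 x [258. 272.] z [470. 522.]
top0 1164
-130 130 x [233. 293.] z [236. 525.]
-120 134 x [231. 294.] z [195. 524.]
-110 131 x [235. 293.] z [244. 524.]
-100 124 x [232. 293.] z [197. 523.]
-90 131 x [233. 293.] z [202. 524.]
-80 123 x [235. 290.] z [236. 524.]
-70 101 x [233. 283.] z [203. 524.]
-60 78 x [234. 272.] z [206. 524.]
-50 75 x [234. 273.] z [208. 524.]
-40 72 x [235. 273.] z [207. 523.]
-30 65 x [234. 273.] z [184. 525.]
forearm; elbow at r=110
90 174 l [-48.  39.] z [673. 697.]
120 2800 l [-45. 121.] z [679. 695.]
150 2688 l [-43. 122.] z [633. 681.]
180 1813 l [-32.  98.] z [615. 661.]
210 1677 l [-32. 102.] z [603. 648.]
240 1671 l [-54. 102.] z [473. 634.]
270 1474 l [-38. 103.] z [523. 622.]
300 1337 l [-
[... 245 characters left out ...]
859 l [-24.  93.] z [394. 521.]
540 439 l [-23.  92.] z [479. 514.]
440 238 244 [20.7 28.5 36.7] [-58.8 -49.6 -41.1]
455 227 189 [23.4 30.5 40.6] [-56.7 -49.8 -44.3]
470 302 144 [26.1 35.  42.8] [-53.2 -49.7 -47.4]
485 292 143 [26.5 33.7 41.7] [-54.  -49.4 -47.2]
500 284 136 [26.5 33.7 41.5] [-54.1 -49.4 -47. ]
515 266 130 [26.8 34.3 41.6] [-53.  -48.8 -46.9]
530 273 127 [26.8 34.2 42.4] [-53.7 -49.5 -46.8]
545 299 118 [27.  35.  42.3] [-53.8 -49.5 -47. ]
560 273 109 [26.9 33.9 42.1] [-53.4 -49.1 -46.7]
575 198 141 [20.9 27.  40.9] [-52.9 -48.  -41.7]
590 36 140 [20.9 25.1 37.7] [-53.  -47.8 -41.6]
605 35 185 [23.4 28.1 38.1] [-74.  -51.  -46.5]
620 17 74 [24.  30.4 33.8] [-73.7 -54.1 -46.5]
```

```bash
python3 -m handwheel '[[[0,15,-43],-0.18],[[0,5,-43],-0.18],[[0,0,-30],-0.18],[[0,0,0],-0.18],[[0,0,0],-0.18],[[0,0,0],-0.18],[[0,0,0],-0.18],[[0,0,0],-0.18],[[0,0,0],-0.18],[[0,0,0],-0.18]]'
python3 - <<'E'
from h import *
s=manip.read_state();print(s["joints"].round(4),s["effort"].round(2));print(R.from_euler('xyz',s["eef_rot"]).as_matrix().round(3))
for f in("scene0","top0"):
    P=np.load(f+".npy");P=P[np.isfinite(P[...,0])]
    w=P[(P[:,0]>700)&(abs(P[:,1])<150)&(P[:,2]>30)];print("wall",len(w),np.percentile(w[:,0],[1,50,99]) if len(w) else 0)
    k=P[(P[:,0]>430)&(P[:,0]<690)&(P[:,1]>80)&(P[:,1]<140)&(P[:,2]>20)&(P[:,2]<125)];print("laser side",len(k),np.percentile(k[:,1],[2,50,98]) if len(k) else 0)
E
```

```text
clock: 5.45
eef_pos: [356.4, 210.5, 195.4]
eef_rot: [-2.775, 1.388, -1.17]
wrist_force: [0.5, 0.4, 0.4]
finger_gap: 0.4
[ 0.5579  0.0379  1.8892 -0.1906  1.2491 -2.5539] [ -7.64 -37.68 -33.78   0.19   0.34   0.  ]
[[ 0.071 -0.997 -0.028]
 [-0.168 -0.039  0.985]
 [-0.983 -0.065 -0.17 ]]
wall 14960 [1088.99455802 1092.71931338 1096.61631859]
laser side 2654 [ 98.0128348  102.1489524  106.50977179]
wall 3215 [1090.01330521 1094.47602196 1098.87271385]
laser side 121 [ 99.7319114  100.6651408  101.26685868]
```

```bash
python3 -m handwheel '[[[0,-6,-20],-0.18],[[0,-6,-20],-0.18],[[0,-6,-20],-0.18],[[0,-6,-20],-0.18],[[0,-6,-20],-0.18],[[0,0,0],0.05],[[0,0,0],0],[[0,0,0],0],[[0,0,0],0],[[0,0,0],0]]'
python3 - <<'E'
from h import *
s=manip.read_state();print(s["joints"].round(4),s["effort"].round(2));print(R.from_euler('xyz',s["eef_rot"]).as_matrix().round(3))
E
```

```text
clock: 6.7
eef_pos: [242.3, 270.0, 129.6]
eef_rot: [-3.03, 1.13, -0.847]
wrist_force: [0.3, -0.6, -0.6]
finger_gap: 0.7
[ 1.0307  0.0888  2.0616 -0.4569  1.1731 -2.5042] [-2.000e-02 -3.438e+01 -2.902e+01 -9.700e-01  6.000e-01 -1.000e-02]
[[ 0.282 -0.812 -0.511]
 [-0.32  -0.582  0.747]
 [-0.904 -0.048 -0.424]]
```

```bash
python3 -m handwheel '[[[10,-6,-47],0],[[10,-6,-47],0],[[10,-6,-47],0],[[9,-6,-47],0],[[9,-5,-47],0],[[9,-5,-47],0],[[0,0,0],-0.18],[[0,0,0],-0.18],[[0,0,0],-0.18],[[0,0,0],-0.18]]'
python3 - <<'E'
from h import *
s=manip.read_state();print(s["joints"].round(4),s["effort"].round(2));print(R.from_euler('xyz',s["eef_rot"]).as_matrix().round(3))
E
```

```text
clock: 7.95
eef_pos: [295.5, 149.1, 25.1]
eef_rot: [2.866, 0.849, -0.706]
wrist_force: [9.9, 2.2, 4.4]
finger_gap: 0.3
[ 0.8871  0.2838  2.3367 -1.0414  0.8716 -2.5542] [ -4.43 -37.8  -15.53  -1.13   1.52   0.07]
[[ 0.503 -0.469 -0.726]
 [-0.429 -0.865  0.262]
 [-0.751  0.18  -0.636]]
```

```bash
python3 -m handwheel '[[[-30,7,-25],0],[[-45,11,-38],0.02],[[-45,-17,15],0.05],[[-44,-23,24],0.05],[[-44,-23,24],0.05],[[-40,-20,22],0],[[0,0,0],0.18],[[0,0,0],0.18],[[0,0,0],0.18],[[0,0,0],0.18]]'
python3 - <<'E'
from h import *
s=manip.read_state();print(s["joints"].round(4),s["effort"].round(2));print(R.from_euler('xyz',s["eef_rot"]).as_matrix().round(3))
E
```

```text
clock: 9.2
eef_pos: [172.9, 326.0, 134.8]
eef_rot: [-2.449, 0.798, -0.666]
wrist_force: [-1.0, 0.9, -0.5]
finger_gap: 0.6
[ 1.418   0.267   1.9729 -0.6659  1.3949 -1.6446] [  0.05 -42.11 -26.18  -1.3    1.4   -3.04]
[[ 0.549 -0.835 -0.038]
 [-0.432 -0.322  0.843]
 [-0.716 -0.446 -0.537]]
```

```bash
python3 -m handwheel '[[[-36,-22,-27],0.18],[[0,0,0],0.186],[[0,0,0],0.186],[[0,0,0],0.186],[[0,0,0],0.186],[[0,0,0],0.186],[[0,0,0],0.186],[[0,0,0],0.186],[[0,0,0],0.186],[[0,0,0],0.186]]' && python3 -m handwheel '[[[0,0,0],0.186],[[0,0,0],0.186],[[0,0,0],0.186],[[0,0,0],0.186],[[0,0,0],0.186],[[0,0,0],0.186],[[0,0,0],0.186],[[0,0,0],0.186],[[0,0,0],0.186],[[0,0,0],0.186]]'
python3 - <<'E'
from h import *
s=manip.read_state();print(s["joints"].round(4),s["effort"].round(2));print(R.from_euler('xyz',s["eef_rot"]).as_matrix().round(3))
E
```

```text
clock: 10.45
eef_pos: [172.7, 326.0, 185.0]
eef_rot: [-0.594, 0.798, -0.666]
wrist_force: [-0.6, 0.3, 0.1]
finger_gap: 0.5
clock: 11.7
eef_pos: [172.7, 326.0, 184.9]
eef_rot: [1.266, 0.798, -0.666]
wrist_force: [-0.8, 0.4, -0.6]
finger_gap: 0.6
[ 1.4185  0.1815  1.9361 -0.656   1.4918  1.9943] [ -0.   -40.18 -29.25  -1.4    1.2   -3.07]
[[ 0.549  0.722 -0.421]
 [-0.432 -0.186 -0.883]
 [-0.716  0.666  0.21 ]]
```

```bash
python3 -m handwheel '[[[0,0,0],0.186],[[0,0,0],0.186],[[0,0,0],0.186],[[0,0,0],0.186],[[0,0,0],0.186],[[0,0,0],0.186],[[0,0,0],0.186],[[0,0,0],0],[[0,0,0],0],[[0,0,0],0]]'
python3 - <<'E'
from h import *
s=manip.read_state();print(s["joints"].round(4),s["effort"].round(2));print(R.from_euler('xyz',s["eef_rot"]).as_matrix().round(3))
E
```

```text
clock: 12.95
eef_pos: [304.1, 277.3, 301.2]
eef_rot: [2.289, 0.937, -0.722]
wrist_force: [0.1, 0.4, -0.2]
finger_gap: 0.2
[ 1.0222 -0.0163  1.8008 -0.6245  1.4997  2.5538] [ -0.48 -34.92 -35.66  -1.58   0.38   0.04]
[[ 0.444  0.021 -0.896]
 [-0.391 -0.895 -0.215]
 [-0.806  0.446 -0.389]]
```

```bash
cat > kin.py <<'E'
from h import *
from scipy.optimize import least_squares
T=274.6;OFF=36.6
def fk(q):
    a=q[1]+q[2]
    A=R.from_euler('z',q[0])
    # wrist centre in arm frame, forearm dir f, then roll q4 about f, bend q5 about arm -> y
    w=np.array([428.6*np.sin(q[1])+438.3*np.sin(a),OFF,-84.57+T+428.6*np.cos(q[1])+438.3*np.cos(a)])
    B=A*R.from_euler('y',a-np.pi/2)*R.from_euler('x',q[3])*R.from_euler('y',q[4])*R.from_euler('x',q[5])
    x=B.as_matrix()[:,0]
    return A.apply(w)+T*x,B.as_matrix()
def ik(p,M,q0):
    def f(q):
        P,B=fk(q);return np.r_[(P-p)/100,(B-M).ravel()]
    o=least_squares(f,q0);return o.x,np.abs(o.fun).max()
E
python3 - <<'E'
from kin import *
s=manip.read_state();q=s["joints"];M=R.from_euler('xyz',s["eef_rot"]).as_matrix()
P,B=fk(q);print(P,s["eef_pos"]);print((B-M).round(3))
N=M@R.from_euler('x',-1.6).as_matrix();print(N.round(3))
for p in((400,150,300),(400,20,250),(560,0,250),(700,-12,200),(700,-12,57),(650,-12,57),(610,-14,150),(610,-14,90),(540,-14,90)):
    qq,e=ik(np.array(p,float),N,np.r_[.2,q[1:5],.1]);a=qq[1]+qq[2]
    # forearm right side at x=235..273
    el=428.6*np.sin(qq[1]);zz=[(round(-34+x*np.sin(qq[0])),round(-84.57+T+428.6*np.cos(qq[1])+(x-el)/np.tan(a))) for x in(235,273)]
    print(p,qq.round(2),round(e,3),"elbow r",round(el),"side y,z",zz)
A=np.load("wrist2.npy").reshape(-1,3);A=A[np.isfinite(A[:,0])];k=A[(A[:,0]>480)&(A[:,0]<560)&(A[:,1]>26)&(A[:,1]<46)];print("rail top",np.percentile(k[:,2],[50,90,99]))
E
```

```text
[310.53301605 271.1478201  304.33055945] [304.08654585 277.33574802 301.24042448]
[[ 0.     0.875  0.916]
 [-0.     1.11  -0.68 ]
 [ 0.    -0.057  0.835]]
[[ 0.444  0.895  0.047]
 [-0.391  0.241 -0.888]
 [-0.806  0.376  0.457]]
(400, 150, 300) [ 0.65 -0.12  1.91 -0.65  1.28  2.23] 0.0 elbow r -51 side y,z [(108, 553), (131, 544)]
(400, 20, 250) [ 0.31 -0.27  2.15 -0.64  1.01  2.  ] 0.0 elbow r -114 side y,z [(38, 493), (49, 481)]
(560, 0, 250) [ 0.16  0.08  1.83 -0.62  0.9   1.88] 0.0 elbow r 36 side y,z [(3, 547), (9, 534)]
(700, -12, 200) [ 0.1   0.42  1.52 -0.62  0.84  1.85] 0.0 elbow r 176 side y,z [(-10, 558), (-6, 543)]
(700, -12, 57) [ 0.1   0.59  1.64 -0.84  0.62  2.14] 0.0 elbow r 238 side y,z [(-10, 549), (-6, 519)]
(650, -12, 57) [ 0.11  0.5   1.79 -0.9   0.59  2.22] 0.0 elbow r 205 side y,z [(-8, 540), (-4, 507)]
(610, -14, 150) [ 0.12  0.29  1.83 -0.74  0.71  2.03] 0.0 elbow r 122 side y,z [(-7, 531), (-3, 508)]
(610, -14, 90) [ 0.12  0.37  1.88 -0.87  0.61  2.19] 0.0 elbow r 156 side y,z [(-7, 525), (-3, 494)]
(540, -14, 90) [ 0.13  0.24  2.07 -0.93  0.59  2.27] 0.0 elbow r 102 side y,z [(-3, 486), (3, 451)]
rail top [326.32704194 328.94803204 336.50736674]
```

```bash
sed -i 's/^T=274.6/T=260.3/; s/-84.57+T+428.6/-84.57+260.3+428.6/' kin.py; python3 -m handwheel '[[[20,28,-4],-0.02],[[30,44,-6],0],[[32,46,-7],0],[[32,46,-7],0],[[30,44,-7],0],[[0,0,0],-0.186],[[0,0,0],-0.186],[[0,0,0],-0.186],[[0,0,0],-0.186],[[0,0,0],-0.186]]'
python3 - <<'E'
from kin import *
s=manip.read_state();print(s["joints"].round(3),s["effort"].round(2));M=R.from_euler('xyz',s["eef_rot"]).as_matrix();print(M.round(3))
print("fk err",fk(s["joints"])[0]-s["eef_pos"])
N=M@R.from_euler('x',-.45).as_matrix();print(N.round(3));p0=s["eef_pos"]
for p in((560,10,240),(680,6,200)):
    d=np.array(p)-p0;print(p,"in M",(M.T@d).round(1),"in N",(N.T@d).round(1));p0=np.array(p)
for p in((680,6,200),(680,6,57),(648,6,57),(610,-14,150),(610,-14,90),(542,-14,90)):
    qq,e=ik(np.array(p,float),N,np.r_[.2,s["joints"][1:5],1]);a=qq[1]+qq[2];el=428.6*np.sin(qq[1])
    print(p,qq.round(2),round(e,3),"elbow",round(el),round(-84.57+260.3+428.6*np.cos(qq[1])),"hub side",round(-45+el*np.sin(qq[0])),[(round(-34+x*np.sin(qq[0])),round(-84.57+260.3+428.6*np.cos(qq[1])+(x-el)/np.tan(a))) for x in(235,273)])
E
```

```text
clock: 14.2
eef_pos: [403.3, 43.0, 291.0]
eef_rot: [1.334, 0.938, -0.721]
wrist_force: [-0.1, 0.6, -0.7]
finger_gap: 0.8
[ 0.351 -0.262  2.036 -0.616  1.115  1.042] [-3.000e-02 -2.101e+01 -3.667e+01 -1.310e+00 -5.000e-01  3.160e+00]
[[ 0.444  0.744 -0.499]
 [-0.39  -0.341 -0.855]
 [-0.807  0.575  0.139]]
fk err [-1.46932426 -0.90511655  0.15892831]
[[ 0.444  0.887 -0.126]
 [-0.39   0.065 -0.918]
 [-0.807  0.457  0.375]]
(560, 10, 240) in M [123.6  98.6 -57.1] in N [123.6 113.6  -8.5]
(680, 6, 200) in M [ 87.1  67.7 -62.1] in N [ 87.1  87.9 -26.5]
(680, 6, 200) [ 0.12  0.4   1.55 -0.63  0.85  2.07] 0.0 elbow 166 571 hub side -24 [(-5, 544), (0, 529)]
(680, 6, 57) [ 0.12  0.56  1.67 -0.85  0.63  2.36] 0.0 elbow 229 538 hub side -17 [(-5, 533), (0, 503)]
(648, 6, 57) [ 0.13  0.51  1.77 -0.89  0.61  2.42] 0.0 elbow 208 551 hub side -18 [(-3, 528), (2, 495)]
(610, -14, 150) [ 0.1   0.3   1.82 -0.73  0.71  2.2 ] 0.0 elbow 125 586 hub side -32 [(-10, 520), (-6, 497)]
(610, -14, 90) [ 0.1   0.38  1.87 -0.85  0.61  2.35] 0.0 elbow 159 574 hub side -29 [(-10, 513), (-6, 482)]
(542, -14, 90) [ 0.12  0.25  2.05 -0.91  0.59  2.44] 0.0 elbow 106 591 hub side -32 [(-6, 477), (-2, 443)]
```

```bash
python3 -m handwheel '[[[0,0,0],-0.15],[[0,0,0],-0.15],[[20,18,-1],-0.15],[[36,33,-3],0],[[36,33,-3],0],[[32,30,-2],0],[[24,24,-7],0],[[24,24,-7],0],[[22,22,-7],0],[[17,18,-5],0]]'
python3 - <<'E'
from kin import *
c=manip.camera("top");save("top3",c);P=cloud(c);np.save("top3.npy",P)
c=manip.camera("scene");save("scene3",c);Q=cloud(c);np.save("scene3.npy",Q)
s=manip.read_state();print(s["joints"].round(3),s["effort"].round(2));N=R.from_euler('xyz',s["eef_rot"]).as_matrix();print(N.round(3))
p0=s["eef_pos"]
for p in((680,6,57),(640,6,57)):
    d=np.array(p)-p0;print(p,"in N",(N.T@d).round(1));p0=np.array(p)
a=cv2.imread("pics/scene3.png")[0:330,40:370];b=cv2.imread("pics/top3.png")[90:384,100:394]
cv2.imwrite("pics/d1.png",np.hstack([cv2.resize(a,(400,400)),cv2.resize(b,(400,400))]))
E
```

```text
clock: 15.45
eef_pos: [681.2, 2.3, 200.6]
eef_rot: [0.889, 0.939, -0.722]
wrist_force: [0.6, -0.4, 0.6]
finger_gap: 0.5
[ 0.117  0.417  1.522 -0.623  0.852  0.492] [ -0.61 -57.92 -36.89  -1.02  -0.76  -0.11]
[[ 0.442  0.887 -0.131]
 [-0.39   0.059 -0.919]
 [-0.807  0.458  0.372]]
(680, 6, 57) in N [113.5 -66.3 -56.8]
(640, 6, 57) in N [-17.7 -35.5   5.3]
```

View pics/d1.png

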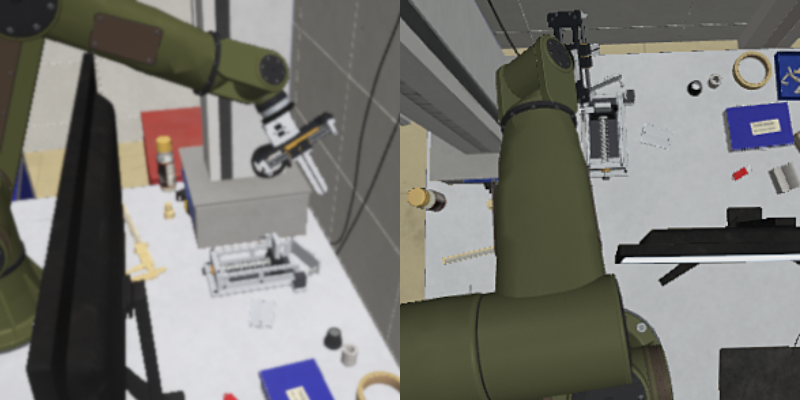

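```bash
python3 - <<'E'
from kin import *
P=np.load("top3.npy");q1=.117
A=np.vstack([P.reshape(-1,3),np.load("scene3.npy").reshape(-1,3)]);A=A[np.isfinite(A[:,0])]
r=A[:,0]*np.cos(q1)+A[:,1]*np.sin(q1);l=-A[:,0]*np.sin(q1)+A[:,1]*np.cos(q1)
for r0 in range(80,320,20):
    for z0 in range(490,700,30):
        k=(r>=r0)&(r<r0+20)&(l<40)&(l>-75)&(A[:,2]>=z0)&(A[:,2]<z0+30)
        if k.sum()>4 and np.percentile(l[k],3)<-15: print(r0,z0,k.sum(),np.percentile(l[k],[3,50]).round(),end=" | ")
    print()
g=A[(A[:,2]>25)&(A[:,2]<61)&(A[:,0]>636)&(A[:,0]<690)&(A[:,1]<30)&(A[:,1]>-62)]
for y in range(-60,31,15):
    b=g[(g[:,1]>=y)&(g[:,1]<y+15)]
    if len(b):print(y,len(b),np.percentile(b[:,0],[10,50,90]).round())
E
```

```text
100 550 9 [-47. -44.] | 100 580 109 [-47. -44.] | 100 610 73 [-42.   2.] | 100 640 104 [-41.  -2.] | 
120 550 136 [-47. -44.] | 120 580 200 [-49. -46.] | 120 640 626 [-43.  -3.] | 
140 520 14 [-45. -44.] | 140 550 203 [-49. -45.] | 140 580 190 [-50. -47.] | 140 640 455 [-45.  -4.] | 140 670 296 [-42.  -1.] | 
160 520 36 [-47. -44.] | 160 550 201 [-49. -46.] | 160 580 172 [-51. -47.] | 160 640 35 [-49. -47.] | 160 670 811 [-42.  -2.] | 
180 520 28 [-45. -42.] | 180 550 197 [-49. -46.] | 180 580 158 [-50. -47.] | 180 640 398 [-47.  -8.] | 180 670 460 [-41.  -0.] | 
200 520 86 [-30. -25.] | 200 550 173 [-47. -44.] | 200 580 138 [-49. -46.] | 200 610 9 [-48. -48.] | 200 640 843 [-44.  -4.] | 
220 520 134 [-31. -27.] | 220 550 179 [-44. -32.] | 220 580 120 [-46. -43.] | 220 610 402 [-43.  -7.] | 220 640 360 [-41.   6.] | 
240 490 41 [-73. -18.] | 240 520 212 [-73. -29.] | 240 550 189 [-35. -32.] | 240 580 149 [-33. -30.] | 240 610 528 [-24.   7.] | 
260 490 71 [-71. -21.] | 260 520 231 [-72. -32.] | 260 550 206 [-34. -31.] | 260 580 219 [-31. -26.] | 260 610 391 [-15.  14.] | 
280 490 111 [-34. -27.] | 280 520 168 [-34. -32.] | 280 550 224 [-35. -31.] | 280 580 522 [-27.   1.] | 
300 490 137 [-33. -30.] | 300 520 167 [-34. -31.] | 300 550 271 [-34. -27.] | 300 580 437 [-20.   7.] | 
-60 82 [658. 665. 670.]
-45 69 [657. 660. 664.]
-30 69 [652. 655. 659.]
-15 60 [646. 649. 652.]
0 57 [641. 643. 646.]
15 30 [637. 639. 641.]
```

```bash
python3 -m handwheel '[[[15,-11,-8.5],0],[[15,-11,-8.5],0],[[15,-11,-8.5],0],[[15,-11,-8.5],0],[[15,-11,-8.5],0],[[14.5,-10,-8.5],0],[[13,-9.6,-8],0],[[0,0,0],0.17],[[0,0,0],0],[[0,0,0],0]]'
python3 - <<'E'
from kin import *
s=manip.read_state();print(s["joints"].round(3),s["effort"].round(2));N=R.from_euler('xyz',s["eef_rot"]).as_matrix();print(N.round(3))
print("10mm -x:",(N.T@np.array([-10,0,0])).round(2))
E
```

```text
clock: 16.8
eef_pos: [666.4, 11.0, 62.5]
eef_rot: [1.059, 0.939, -0.723]
wrist_force: [-1.9, -4.9, -3.8]
finger_gap: 0.4
[ 0.136  0.577  1.648 -0.834  0.648  0.961] [  2.31 -63.66 -30.85  -0.42  -0.77   0.53]
[[ 0.443  0.852 -0.28 ]
 [-0.391 -0.098 -0.915]
 [-0.807  0.515  0.289]]
10mm -x: [-4.43 -8.52  2.8 ]
```

```bash
python3 - <<'E'
from kin import *
c=manip.camera("scene");save("scene4",c);c=manip.camera("top");save("top4",c)
s=manip.read_state();print(s["wrist_force"].round(1),s["moment"].round(2),s["effort"].round(2),s["eef_pos"])
a=cv2.imread("pics/scene4.png")[90:270,180:340];b=cv2.imread("pics/top4.png")[90:340,140:390]
cv2.imwrite("pics/e1.png",np.hstack([cv2.resize(a,(480,540),interpolation=2),cv2.resize(b[:,:],(320,320)).copy() if 0 else cv2.copyMakeBorder(cv2.resize(b,(320,320)),0,220,0,0,0)]))
E
```

```text
[-2.1 -5.3 -3.4] [-0.4   0.41  0.14] [  2.6  -63.95 -30.92  -0.42  -0.87   0.51] [666.78671552  11.01142269  62.78491326]
```

View pics/e1.png

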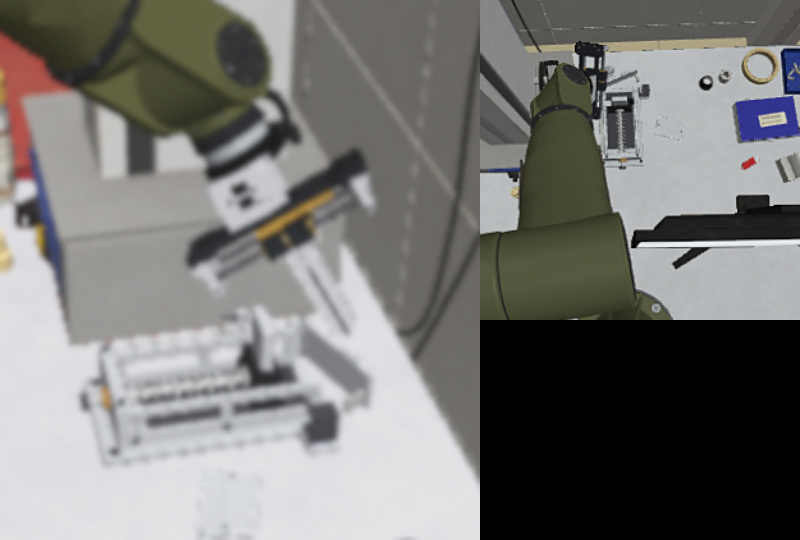

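```bash
python3 -m handwheel '[[[2.7,0.7,6.4],0],[[0,0,0],0],[[-0.7,-1.3,0.4],0],[[-0.7,-1.3,0.4],0],[[-0.7,-1.3,0.4],0],[[-0.7,-1.3,0.4],0],[[-0.7,-1.3,0.4],0],[[-0.7,-1.3,0.4],0],[[-0.7,-1.3,0.4],0],[[0,0,0],0]]'
python3 - <<'E'
from kin import *
s=manip.read_state();print(s["joints"].round(3),s["effort"].round(2),s["wrist_force"].round(1),s["moment"].round(2),s["eef_pos"])
E
```

```text
clock: 18.15
eef_pos: [657.2, 4.3, 63.9]
eef_rot: [1.063, 0.937, -0.721]
wrist_force: [0.6, 0.2, 0.5]
finger_gap: 0.5
[ 0.126  0.556  1.68  -0.846  0.634  0.97 ] [ 2.000e-02 -6.014e+01 -2.804e+01 -8.900e-01 -1.800e-01  6.000e-02] [0.6 0.2 0.5] [ 0.12  0.3  -0.04] [657.24385794   4.29428083  63.9394705 ]
```

```bash
python3 -m handwheel '[[[2.4,-1.5,-0.9],0],[[-0.5,-1.0,0.3],0],[[-0.5,-1.0,0.3],0],[[-0.5,-1.0,0.3],0],[[-0.5,-1.0,0.3],0],[[-0.5,-1.0,0.3],0],[[-0.5,-1.0,0.3],0],[[-0.5,-1.0,0.3],0],[[-0.5,-1.0,0.3],0],[[0,0,0],0]]'
python3 - <<'E'
from kin import *
c=manip.camera("scene");P=cloud(c);c=manip.camera("top");Q=cloud(c)
A=np.vstack([P.reshape(-1,3),Q.reshape(-1,3)]);A=A[np.isfinite(A[:,0])]
g=A[(A[:,2]>25)&(A[:,2]<61)&(A[:,0]>615)&(A[:,0]<690)&(A[:,1]<30)&(A[:,1]>-70)]
for y in range(-70,31,10):
    b=g[(g[:,1]>=y)&(g[:,1]<y+10)]
    if len(b):print(y,len(b),np.percentile(b[:,0],[10,50,90]).round())
s=manip.read_state();print(s["effort"].round(2),s["moment"].round(2))
E
```

```text
clock: 19.4
eef_pos: [650.1, 4.4, 62.8]
eef_rot: [1.068, 0.934, -0.715]
wrist_force: [9.4, -3.5, 6.3]
finger_gap: 0.5
-70 52 [626. 645. 649.]
-60 72 [618. 627. 646.]
-50 43 [641. 644. 649.]
-40 36 [641. 642. 646.]
-30 33 [640. 641. 646.]
-20 34 [638. 639. 642.]
-10 44 [637. 639. 650.]
0 25 [635. 637. 638.]
10 15 [634. 635. 636.]
20 56 [618. 626. 635.]
[ 1.920e+00 -5.432e+01 -2.084e+01  7.100e-01  1.120e+00  5.000e-02] [-0.77 -1.62  0.49]
```

```bash
python3 -m handwheel '[[[-0.5,-0.9,0.3],0],[[-0.5,-0.9,0.3],0],[[-0.5,-0.9,0.3],0],[[-0.5,-0.9,0.3],0],[[-0.5,-0.9,0.3],0],[[-0.5,-0.9,0.3],0],[[0,0,0],0],[[0,0,0],0],[[0,0,0],0],[[0,0,0],0]]'
python3 - <<'E'
from kin import *
c=manip.camera("scene");P=cloud(c);c=manip.camera("top");Q=cloud(c)
A=np.vstack([P.reshape(-1,3),Q.reshape(-1,3)]);A=A[np.isfinite(A[:,0])]
g=A[(A[:,2]>25)&(A[:,2]<61)&(A[:,0]>625)&(A[:,0]<690)&(A[:,1]<30)&(A[:,1]>-70)]
for y in range(-50,31,10):
    b=g[(g[:,1]>=y)&(g[:,1]<y+10)]
    if len(b):print(y,len(b),np.percentile(b[:,0],[10,50,90]).round())
s=manip.read_state();print(s["effort"].round(2),s["moment"].round(2))
E
```

```text
clock: 20.75
eef_pos: [645.0, 4.8, 65.0]
eef_rot: [1.072, 0.931, -0.711]
wrist_force: [7.0, -1.1, 18.8]
finger_gap: 0.2
-50 40 [642. 644. 648.]
-40 36 [641. 643. 645.]
-30 39 [640. 641. 645.]
-20 28 [638. 639. 641.]
-10 30 [637. 638. 642.]
0 16 [636. 636. 638.]
10 13 [634. 634. 636.]
20 23 [626. 632. 634.]
[ 5.700e-01 -4.551e+01 -1.647e+01  1.340e+00  1.150e+00 -4.000e-02] [-1.22 -2.33  0.43]
```

```bash
python3 -m handwheel '[[[4,7.5,-2.5],0],[[4,7.5,-2.5],0],[[5.8,-3.7,-2],0],[[5.8,-3.7,-2],0],[[-0.6,-1.2,0.4],0],[[-0.6,-1.2,0.4],0],[[-0.6,-1.2,0.4],0],[[-0.6,-1.2,0.4],0],[[-0.6,-1.2,0.4],0],[[0,0,0],0]]'
python3 - <<'E'
from kin import *
s=manip.read_state();print(s["effort"].round(2),s["moment"].round(2),s["joints"].round(3));N=R.from_euler('xyz',s["eef_rot"]).as_matrix();print(N.round(3))
E
```

```text
clock: 22.1
eef_pos: [656.0, 4.7, 51.4]
eef_rot: [1.074, 0.93, -0.709]
wrist_force: [7.3, -0.4, 15.0]
finger_gap: 0.5
[ -0.47 -55.69 -20.5    0.79   1.8    0.16] [-1.16 -1.99  0.58] [ 0.127  0.573  1.693 -0.891  0.607  1.023]
[[ 0.454  0.845 -0.283]
 [-0.389 -0.098 -0.916]
 [-0.802  0.526  0.285]]
```

```bash
python3 -m handwheel '[[[-0.6,-1.2,0.4],0],[[-0.6,-1.2,0.4],0],[[-0.6,-1.2,0.4],0],[[-0.6,-1.2,0.4],0],[[-0.6,-1.2,0.4],0],[[0,0,0],0],[[0,0,0],0],[[0,0,0],0],[[0,0,0],0],[[0,0,0],0]]'
python3 - <<'E'
from kin import *
c=manip.camera("scene");P=cloud(c);save("scene5",c);c=manip.camera("top");Q=cloud(c);save("top5",c)
A=np.vstack([P.reshape(-1,3),Q.reshape(-1,3)]);A=A[np.isfinite(A[:,0])]
g=A[(A[:,2]>25)&(A[:,2]<61)&(A[:,0]>625)&(A[:,0]<690)&(A[:,1]<30)&(A[:,1]>-70)]
for y in range(-50,31,10):
    b=g[(g[:,1]>=y)&(g[:,1]<y+10)]
    if len(b):print(y,len(b),np.percentile(b[:,0],[10,50,90]).round())
s=manip.read_state();print(s["effort"].round(2),s["moment"].round(2))
a=cv2.imread("pics/scene5.png")[140:270,190:340];cv2.imwrite("pics/f1.png",cv2.resize(a,None,fx=5,fy=4.6,interpolation=2)[:600,:750])
E
```

```text
clock: 23.35
eef_pos: [652.7, 5.1, 51.7]
eef_rot: [1.083, 0.927, -0.698]
wrist_force: [51.4, -8.0, -1.4]
finger_gap: 0.3
-50 33 [632. 633. 638.]
-40 30 [632. 634. 638.]
-30 24 [632. 633. 637.]
-20 26 [632. 633. 635.]
-10 74 [633. 645. 657.]
0 36 [632. 634. 648.]
10 14 [632. 633. 635.]
20 20 [625. 631. 633.]
[  5.41 -52.71  -2.01   4.02   7.23   0.15] [-1.   -7.14  3.11]
```

View pics/f1.png

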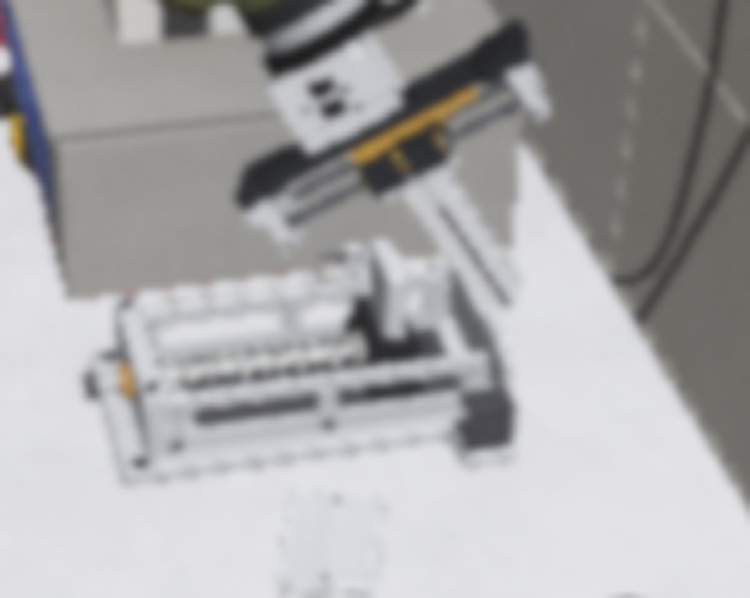

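```bash
python3 -m handwheel '[[[4.5,8.5,-2.8],0],[[-14.5,9.4,5.2],0],[[-14.5,9.4,5.2],0],[[7.4,1.9,17.4],0],[[-6,-11.3,3.8],0],[[-6,-11.3,3.8],0],[[-6,-11.3,3.8],0],[[0,0,0],0],[[0,0,0],0],[[0,0,0],0]]'
python3 - <<'E'
from kin import *
c=manip.camera("top");Q=cloud(c);d=manip.camera("scene");P=cloud(d)
A=np.vstack([P.reshape(-1,3),Q.reshape(-1,3)]);A=A[np.isfinite(A[:,0])]
g=A[(A[:,2]>25)&(A[:,2]<61)&(A[:,0]>625)&(A[:,0]<690)&(A[:,1]<10)&(A[:,1]>-55)];print("gate x",np.percentile(g[:,0],[10,50,90]).round(1),len(g))
t=A[(A[:,2]>75)&(A[:,2]<101)&(A[:,1]>-45)&(A[:,1]<15)&(A[:,0]>560)&(A[:,0]<597)];print("tab",len(t),np.percentile(t,[3,50,97],axis=0).round(1))
s=manip.read_state();print(s["effort"].round(2),s["moment"].round(2),s["joints"].round(3));N=R.from_euler('xyz',s["eef_rot"]).as_matrix();print(N.round(3),(N.T@[-10,0,0]).round(2))
E
```

```text
clock: 24.7
eef_pos: [615.7, -14.9, 82.4]
eef_rot: [1.062, 0.938, -0.721]
wrist_force: [0.8, -0.1, 0.1]
finger_gap: 0.3
gate x [630.7 633.1 637.7] 161
tab 126 [[577.6 -31.6  75.7]
 [581.2 -19.8  93.7]
 [592.7   3.5 100. ]]
[-4.000e-02 -5.417e+01 -2.808e+01 -8.500e-01 -2.000e-01  3.000e-02] [ 0.14  0.22 -0.02] [ 0.099  0.446  1.801 -0.856  0.61   0.961]
[[ 0.444  0.85  -0.282]
 [-0.391 -0.099 -0.915]
 [-0.806  0.517  0.288]] [-4.44 -8.5   2.82]
```

```bash
python3 -m handwheel '[[[-2.2,-4.2,1.4],0],[[-2.2,-4.2,1.4],0],[[-2.2,-4.2,1.4],0],[[-2.2,-4.2,1.4],0],[[-2.2,-4.2,1.4],0],[[-2.2,-4.2,1.4],0],[[-2.2,-4.2,1.4],0],[[-2.2,-4.2,1.4],0],[[-2.2,-4.2,1.4],0],[[-2.2,-4.2,1.4],0]]'
python3 - <<'E'
from kin import *
s=manip.read_state();print(s["effort"].round(2),s["moment"].round(2),s["joints"].round(3))
E
```

```text
clock: 26.05
eef_pos: [567.2, -14.7, 83.6]
eef_rot: [1.067, 0.935, -0.716]
wrist_force: [11.1, -1.4, -0.2]
finger_gap: 0.7
[ 7.900e-01 -4.653e+01 -2.222e+01  2.200e-01  1.410e+00 -4.000e-02] [-0.11 -1.2   0.66] [ 0.11   0.357  1.934 -0.91   0.586  1.033]
```

```bash
python3 -m handwheel '[[[-0.9,-1.7,0.6],0],[[-0.9,-1.7,0.6],0],[[-0.9,-1.7,0.6],0],[[-0.9,-1.7,0.6],0],[[-0.9,-1.7,0.6],0],[[-0.9,-1.7,0.6],0],[[-0.7,-1.3,0.4],0],[[0,0,0],0],[[0,0,0],0],[[0,0,0],0]]'
python3 - <<'E'
from kin import *
c=manip.camera("top");Q=cloud(c);d=manip.camera("scene");P=cloud(d)
A=np.vstack([P.reshape(-1,3),Q.reshape(-1,3)]);A=A[np.isfinite(A[:,0])]
t=A[(A[:,2]>75)&(A[:,2]<101)&(A[:,1]>-45)&(A[:,1]<15)&(A[:,0]>490)&(A[:,0]<560)];print("tab",len(t),np.percentile(t,[3,50,97],axis=0).round(1))
s=manip.read_state();print(s["effort"].round(2),s["moment"].round(2),s["joints"].round(3))
E
```

```text
clock: 27.3
eef_pos: [553.5, -14.8, 83.6]
eef_rot: [1.066, 0.936, -0.717]
wrist_force: [8.4, -1.0, -0.1]
finger_gap: 0.2
tab 226 [[519.1 -31.1  76.5]
 [530.8 -21.3  93.1]
 [557.8  -1.7 100.3]]
[  0.38 -45.36 -22.2   -0.06   1.17   0.07] [-0.03 -0.93  0.53] [ 0.113  0.333  1.97  -0.923  0.581  1.051]
```

```bash
python3 -m handwheel '[[[-0.45,-0.85,0.3],0],[[-0.45,-0.85,0.3],0],[[-0.45,-0.85,0.3],0],[[-0.45,-0.85,0.3],0],[[-0.45,-0.85,0.3],0],[[-0.45,-0.85,0.3],0],[[0,0,0],0],[[0,0,0],0],[[0,0,0],0],[[0,0,0],0]]'
python3 -c "
from kin import *
s=manip.read_state();print(s['effort'].round(2),s['moment'].round(2),s['joints'].round(3))"
```

```text
clock: 28.65
eef_pos: [547.4, -14.9, 83.6]
eef_rot: [1.066, 0.936, -0.717]
wrist_force: [8.3, 0.1, -0.9]
finger_gap: 0.8
[  0.24 -44.79 -22.06  -0.08   1.27   0.06] [ 0.06 -0.93  0.56] [ 0.114  0.322  1.985 -0.929  0.579  1.059]
```

Force is still spring-level (8 N); the stop is not reached yet. I'll push on in small steps.

```bash
python3 -m handwheel '[[[-0.45,-0.85,0.3],0],[[-0.45,-0.85,0.3],0],[[-0.45,-0.85,0.3],0],[[0,0,0],0],[[0,0,0],0],[[0,0,0],0],[[0,0,0],0],[[0,0,0],0],[[0,0,0],0],[[0,0,0],0]]'
python3 - <<'E'
from kin import *
c=manip.camera("top");save("top6",c);Q=cloud(c);d=manip.camera("scene");save("scene6",d);P=cloud(d)
A=np.vstack([P.reshape(-1,3),Q.reshape(-1,3)]);A=A[np.isfinite(A[:,0])]
t=A[(A[:,2]>75)&(A[:,2]<101)&(A[:,1]>-45)&(A[:,1]<15)&(A[:,0]>490)&(A[:,0]<560)];print("tab",len(t),np.percentile(t,[3,50,97],axis=0).round(1))
g=A[(A[:,2]>25)&(A[:,2]<61)&(A[:,0]>625)&(A[:,0]<690)&(A[:,1]<10)&(A[:,1]>-55)];print("gate x",np.percentile(g[:,0],[10,50,90]).round(1),len(g))
s=manip.read_state();print(s["wrist_force"].round(1),s["effort"].round(2))
E
```

```text
clock: 29.9
eef_pos: [546.0, -14.6, 84.9]
eef_rot: [1.07, 0.933, -0.712]
wrist_force: [18.8, -2.5, 0.4]
finger_gap: 0.6
tab 221 [[513.  -31.8  78. ]
 [527.7 -20.7  93.1]
 [554.1   2.2 100.3]]
gate x [631.7 633.2 636.6] 201
[19.4 -1.5  0.6] [  0.9  -42.87 -16.62   0.92   2.63   0.09]
```

```bash
python3 -c "
import cv2,numpy as np
a=cv2.imread('pics/scene6.png')[140:300,180:340];b=cv2.imread('pics/top6.png')[100:260,190:350]
cv2.imwrite('pics/g1.png',np.hstack([cv2.resize(a,(400,400),interpolation=2),cv2.resize(b,(400,400),interpolation=2)]))"
```

```text
(no output)
```

View pics/g1.png

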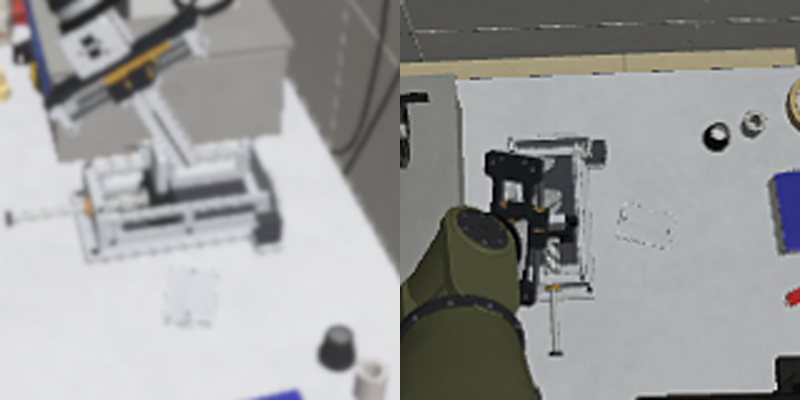

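The picture shows the gate square across the channel end (left panel, about (265,195)). The tab is held back by the fingers at about (160,175), and the rod is fully out of the rear plate, with its end at about (10,215). The tags, loupe and bushing are undisturbed, so I'm handing in.

```bash
python3 -c "
from h import *
print(manip.sign_off()); s=manip.read_state();print(s['clock'],s['wrist_force'].round(1),s['eef_pos'])"
```

```text
the job is handed in; nothing more can be done
None
the job is handed in; nothing more can be done
```

The gate is shut on its catch, and I handed in at about 30 s with the arm still holding the follower against its rear stop.

**How it was done:** With the tool pointing straight down, my estimate was that the forearm would hit the monitor. So I tilted the tool about 36° first, by spinning the last joint against its range limit. I pushed the gate with closed fingers, then pressed the tab back in the order asked.

**Last checks:**
- **Gate:** the leaf lay flat at x ≈ 633 mm along its whole length. It was still there after I let go and again at the end.
- **Follower:** the push force rose to 11 N, dropped to 8 N past the click, then rose to about 19 N at the stop. The tab had moved 64.6 mm of the nominal 65 mm.
- **Loose parts:** the last picture shows the tags, loupe and bushing undisturbed. The brass part was not in it.

**What went wrong or stays unsure:**
- **First gate push:** it rode up on the leaf's top edge (about 19 N upward). I backed off, lowered the tool and repeated it; the force reached about 51 N at the fingers once the gate was seated.
- **Contact:** the tool briefly touched something on the laser side, probably the wheel, with about 6 N. I backed away.
- **Stray contact while tilting:** the tool once dropped to 25 mm above the bench, with about 11 N at the wrist. I did not find out what it touched, if anything.
- **Joint limits:** while tilting, the last joint read up to ±2.554 and the fourth −1.041. The ranges given are rounded to ±2.55 and −1.04, so I could not confirm they stayed within them.

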